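# Cure a swatch plate: load the nail lamp and hold its dial at the third click

### The job

Lift the swatch plate out of its wooden stand, slide it down into the slot on top of the nail lamp until it is fully home, and let go of it. Then turn the lamp's dial clockwise from rest, counting three clicks to the third dot without running past it, and finish while still gripping the dial there: it springs back if released. Leave the bottles and the other things on the sill where they are.

Things in the scene. Friction and masses are not known exactly. Their poses are not given: they have to be found in the camera images.
- plate: cream acrylic swatch plate with painted colour patches, 8 mm thick (its x) x 60 mm wide (its y) x 95 mm tall (its z), about 55 g, origin at the centre of its bottom edge; starts upright in the stand. Either face may look either way in the lamp
- stand: pale wooden block, fixed, 55 (x) x 100 (y) x 30 mm tall, origin under its centre; its slot, 11 x 63 mm and 22 mm deep along its y axis, holds the plate with the plate's bottom edge 8 mm above the table; the plate is lifted straight up out of it
- lamp: white nail curing lamp, fixed, 130 (x) x 230 (y) x 75 mm tall with violet side windows, origin under its centre; on its top the plate slot lies towards its +y end and the dial towards its -y end, both on its y axis
- slot_mouth (a point): centre of the mouth of the lamp's plate slot, on the lamp's top 75 mm above the table; the slot is 10 mm (lamp's x) x 62 mm (lamp's y) (1 mm clear all round, no lead-in) and 45 mm deep, straight down, so a plate that is home stands on the slot floor with 50 mm showing above the lamp
- dial (a joint): the dial's turn, rad: 0 at its rest end stop, grows clockwise seen from above, to 1.9. A spring (0.18 N m) turns it back to 0 when let go; the clicks ripple 0.1 N m on top but do not hold it. Runs free to the first of four click stops, 0.35 to 0.75 rad from rest (differs each time); the others follow 0.30 rad apart
- dial_grip (a point): on the dial's vertical axis at grip height, 29 mm above the lamp's top; the dial is a black bar grip 14 mm thick x 48 mm long x 30 mm high (7 to 37 mm above the lamp's top) on a round skirt of 28 mm radius; the bar lies along the line from here to the pointer
- pointer (a point): where the dial's red pointer points: 36 mm from the dial's axis, over the ring of dots, 4 mm above the lamp's top; it turns with the dial
- index_ring: dark steel ring of 42 mm radius, 3 mm thick, fixed on the lamp around the dial, with four white dots on a circle of 36 mm radius, one for each click stop, 0.30 rad apart in clockwise order. Its origin is on the dial's axis on the lamp's top and its x axis points at the third dot
- third_dot (a point): the third white dot on the ring, 36 mm from the dial's axis; the dial is at the third stop when the pointer is over it
- rack: clear acrylic bottle rack, 50 x 200 x 28 mm block, fixed, origin under its centre
- pusher: stainless steel nail pusher, 120 mm long rod lying along its x axis, 7 mm thick; leave alone
- finger_rest: blue finger rest, 50 x 110 x 32 mm, origin under its centre; leave alone
- buffer: yellow buffer block, 95 x 26 x 26 mm, origin under its centre; leave alone
- bottle0: empty polish bottle, 29 mm diameter, 70 mm tall, standing in the rack; leave alone
- bottle1: empty polish bottle, 29 mm diameter, 70 mm tall, standing in the rack; leave alone
- bottle2: empty polish bottle, 29 mm diameter, 70 mm tall, standing in the rack; leave alone
- bottle3: empty polish bottle, 29 mm diameter, 70 mm tall, standing in the rack; leave alone
There are look-alikes about, which are no part of the job. There is more than one size of the plate; the job needs the smallest.

How it is judged:
By the outcome, as a careful person would: the job done as asked, in the order asked, and still so for the second after the job is handed in, while the arm keeps its last pose, push and grip.
It also fails if it takes over 50 s, if anything falls off the work surface, if the arm or the gripper's body presses on something with over 40 N, if the wrist force passes 120 N, or if a joint passes its speed limit or range.

### The arm

A 7-joint arm with a two-finger parallel gripper is mounted at the origin on the work surface. World frame = base frame: x ahead of the robot, y to its left, z up, the work surface at z = 0. Lengths are in m, angles in rad, forces in N, time in s.
With the tool pointing down it reaches from about 0.425 to 0.975 m from the base axis. Payload 16.7 kg.
Tool frame: the origin (TCP) lies midway between the tips of the shut fingers; the grasp point (between the pads) lies r.tcp_to_grasp behind it (r.tcp_to_grasp is the distance from the TCP to the grasp point, in m); x points along the fingers, y is the direction in which the jaws open and shut, and the axes are right-handed (so a half turn about x gives the same grasp; the last joint's range is limited). The gripper opens to 85 mm and grips with 20 to 120 N. Pads are 22 mm wide; open, the fingers measure 114 mm over their backs; the gripper's body (76 mm by 85 mm) begins 54 mm behind the grasp point. The pads swing forward as they close: fully open they stand 13 mm farther back than shut.
Start: joints at [1.052, 0.426, 0.074, 1.606, -0.034, 1.111, -0.067], TCP at [0.244, -0.629, 0.231] pointing down, gripper open.
Joint ranges: [-2.85, 2.85], [-0.5, 2.14], [-1.23, 1.37], [0.21, 2.46], [-1.02, 4.16], [0.16, 2.05], [-2.73, 2.73]. Speed limits (rad/s): [1.89, 1.89, 2.39, 2.39, 3.01, 3.01, 3.01].

### API

Orientations are given as a 3x3 rotation matrix whose columns are the frame's x, y, z axes.
In Python, from rig import r gives the robot as it stands. The module is installed in compiled form; this text tells all that it offers.
- The arm moves only by the shell command python3 -m inch 'ROWS'. ROWS is a JSON object of lists of equal length, an entry for each row: "jaw": the closure, from 0 (fully open) to 1 (shut); "xyz": the shift along the tool's x, y, z in cm, a list of three; "rotation": the turn, a rotation vector about the tool's x, y, z in degrees, a list of three. A call has exactly 5 rows; each row shifts and turns the commanded pose from where the row before left it, along the tool's axes as they then stand; what a row does not reach is not made up. A row lasts 1/8 s, in which the tool goes at most 62.5 mm and 10.7 degrees, less where a joint would pass 70% of its speed; a pose out of reach is approached as far as the arm can. A call is refused whole if a number of a shift passes 6.25 or a number of a turn 10.7, either way. A call with a gripper value outside its range is refused whole. The fingers move at their own pace and stop on an object; the grip force is fixed at half the most. Time passes only in rows, so rows that do not move let the fingers close, or fill a call up. It gives the time, the measured TCP pose, the force and the opening at its end, in the units of the state.
- r.observe(): the state, without advancing time (a new reading comes with each control period).
- r.get_image(name): name is "scene" or "top" or "wrist"; returns a dict with "color" (420x560x3 uint8, red, green, blue), "camera_matrix" (3x3 intrinsics, pixels), "extrinsics" (4x4, takes a point from world to camera coordinates). Camera axes: x right, y up, looking along -z (the intrinsics and any distortion apply to the point x, -y, -z); pixel columns grow to the right and rows downward; lengths in m; the calibration is good to about 2 mm. A picture is of the moment at which its call begins. There is no depth.
- r.finish_job(): hands the job in, once; it reports no verdict.
Trained networks look in a picture, given as the dict that the camera call returned (one of the last four; its "shot" number tells which), for a name from the list of things; names that differ only in an ending like _2 or _b are one class to them, and where a whole thing is asked for, a point or a joint stands for the part that bears it (a point fixed in the world has none). Each returns a list of dicts, best first, with "p" (0 to 1); they miss things now and then, are a little off and sometimes report something else, mostly with a low value. They report only what shows in the picture. A call takes as long as a camera call. They do not tell look-alikes from the thing itself.
- r.regions_of(picture, label): "region" (420x560 bool, what is visible of it) and "extent" ([left, top, right, bottom] in pixels, round what is visible of it).
The state is a dict: "t": time; "joint_pos": joint angles; "dq": joint speeds; "tau": joint torques, N m; "tcp_pos": TCP position; "orientation": TCP orientation; "ft_force": force on the tool from outside, world axes, zero at the start; "moment": the same for the moment, N m; "finger_gap": finger opening in m.
Only numpy, scipy, OpenCV 4.12 (cv2) and the standard library are available. Lean on these libraries where they do the work, as an engineer would, in place of code of your own. Each camera call takes 0.05 s, during which the arm holds its last target.

## Working session

There is one attempt and no reset: what is moved stays moved. The work goes in short steps, Python scripts to look and compute and a shell command to move; the robot and the scene stay as the last step left them, time stands still between calls to the robot, and variables do not carry over. Pictures are saved under pics/ and viewed, and the job is handed in when it is done.

```bash
mkdir -p pics; ls
cat > h.py <<'E'
import numpy as np, cv2
from rig import r
def save(p,n): cv2.imwrite('pics/'+n,p['color'][:,:,::-1])
def proj(p,P):
    P=np.atleast_2d(P); E=np.array(p['extrinsics']);K=np.array(p['camera_matrix'])
    c=P@E[:3,:3].T+E[:3,3]; q=np.c_[c[:,0],-c[:,1],-c[:,2]]@K.T
    return q[:,:2]/q[:,2:]
def ray(p,uv,z):
    E=np.array(p['extrinsics']);K=np.array(p['camera_matrix'])
    uv=np.atleast_2d(uv); d=np.c_[uv,np.ones(len(uv))]@np.linalg.inv(K).T
    d=d*[1,-1,-1]; d=d@E[:3,:3]; o=-E[:3,:3].T@E[:3,3]
    return o+d*((z-o[2])/d[:,2])[:,None]
E
python3 - <<'E'
from h import *
for n in ['scene','top','wrist']:
    p=r.get_image(n); save(p,n+'0.png'); print(n,[k for k in p], np.round(p['extrinsics'],3).tolist(), np.round(p['camera_matrix'],1).tolist())
s=r.observe(); print(s, r.tcp_to_grasp)
E
```

```text
pics
scene ['color', 'camera_matrix', 'extrinsics', 'shot'] [[-0.641, 0.767, -0.013, 0.302], [-0.627, -0.514, 0.586, 0.337], [0.443, 0.384, 0.81, -1.225], [0.0, 0.0, 0.0, 1.0]] [[410.9, 0.0, 275.1], [0.0, 410.9, 209.7], [0.0, 0.0, 1.0]]
top ['color', 'camera_matrix', 'extrinsics', 'shot'] [[0.026, -1.0, -0.009, 0.077], [0.995, 0.025, 0.092, -0.593], [-0.092, -0.012, 0.996, -1.083], [0.0, 0.0, 0.0, 1.0]] [[418.9, 0.0, 283.3], [0.0, 418.9, 209.5], [0.0, 0.0, 1.0]]
wrist ['color', 'camera_matrix', 'extrinsics', 'shot'] [[0.362, -0.932, -0.002, -0.674], [0.886, 0.345, -0.309, 0.041], [0.288, 0.11, 0.951, -0.382], [0.0, 0.0, 0.0, 1.0]] [[293.6, 0.0, 278.7], [0.0, 293.6, 211.6], [0.0, 0.0, 1.0]]
{'t': 0.15, 'joint_pos': array([ 1.05148771,  0.42661934,  0.073905  ,  1.60646998, -0.03409509,
        1.11080085, -0.06707074]), 'dq': array([-0.00065284, -0.00101977, -0.00170631, -0.00226222,  0.00127337,
       -0.00187918, -0.0006041 ]), 'tau': array([ 2.13814666e-03, -9.50312519e+01,  3.76242355e+00, -4.63758981e+01,
        1.93252653e-02,  7.79438851e-03,  4.06133734e-05]), 'tcp_pos': array([ 0.2438007 , -0.6290853 ,  0.23074784]), 'orientation': array([[-4.60617161e-04,  3.61394517e-01, -9.32412886e-01],
       [ 9.29065855e-04, -9.32412428e-01, -3.61394799e-01],
       [-9.99999462e-01, -1.03273762e-03,  9.37258589e-05]]), 'ft_force': array([ 1.13663584, -0.71321777, -0.22691622]), 'moment': array([-1.02673327e-02, -4.25024163e-02, -7.12820345e-05]), 'finger_gap': 0.0855713342865015} 0.0187
```

View pics/scene0.png

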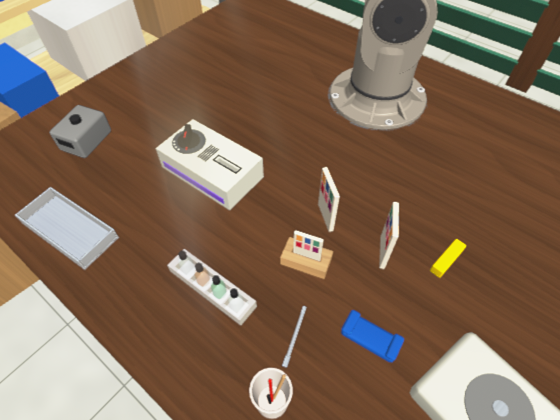

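View pics/top0.png

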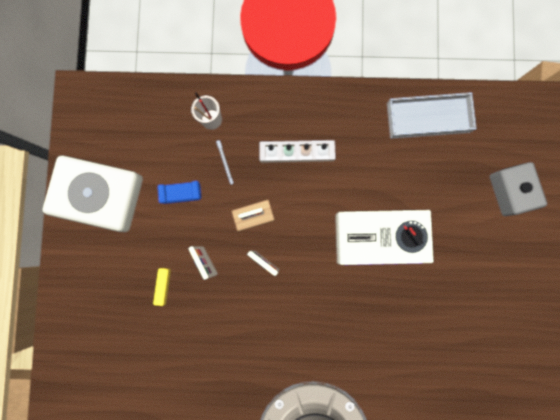

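View pics/wrist0.png

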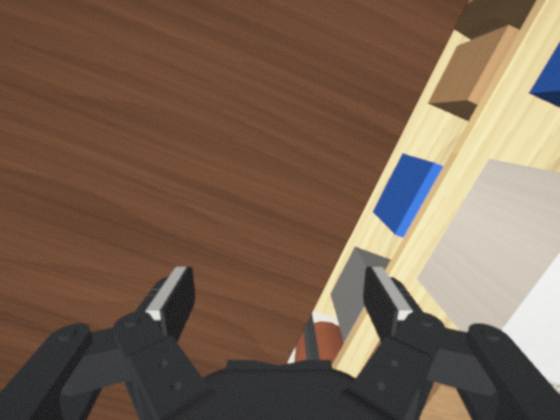

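Run:
```python
from h import *
for n in ['scene','top']:
    p=r.get_image(n)
    for l in ['plate','stand','lamp','dial','index_ring','rack']:
        for d in r.regions_of(p,l):
            ys,xs=np.nonzero(d['region']); print(n,l,round(d['p'],2),np.round(d['extent']),len(xs))
```

```text
scene plate 0.92 [297. 230. 321. 258.] 587
scene plate 0.88 [316. 167. 342. 232.] 886
scene plate 0.59 [379. 204. 399. 267.] 718
scene stand 0.97 [284. 237. 333. 277.] 992
scene stand 0.21 [431. 243. 465. 276.] 546
scene lamp 0.81 [157. 121. 264. 213.] 5055
scene dial 0.89 [178. 123. 199. 151.] 360
scene rack 0.9 [166. 247. 258. 327.] 1657
top plate 0.74 [189. 251. 217. 277.] 443
top plate 0.62 [241. 208. 266. 219.] 137
top plate 0.57 [252. 251. 279. 274.] 246
top stand 0.69 [234. 203. 277. 231.] 632
top lamp 0.77 [334. 212. 430. 266.] 4634
top dial 0.69 [402. 222. 426. 246.] 410
top index_ring 0.92 [393. 220. 429. 255.] 423
top rack 0.62 [259. 141. 336. 163.] 1066
top rack 0.6 [236. 202. 277. 231.] 558
```

Run:
```python
from h import *
p=r.get_image('top');c=p['color']
a=cv2.resize(c[185:285,180:290],None,fx=5,fy=5,interpolation=cv2.INTER_CUBIC)
b=cv2.resize(c[200:275,330:440],None,fx=7,fy=7,interpolation=cv2.INTER_CUBIC)
cv2.imwrite('pics/ca.png',a[:,:,::-1]);cv2.imwrite('pics/cb.png',b[:,:,::-1])
p=r.get_image('scene');c=p['color']
a=cv2.resize(c[110:280,150:410],None,fx=3,fy=3,interpolation=cv2.INTER_CUBIC)
cv2.imwrite('pics/cc.png',a[:,:,::-1])
```

```text
(no output)
```

View pics/ca.png

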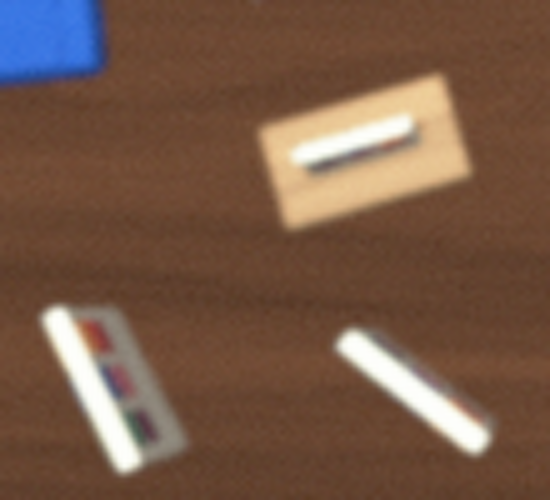

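View pics/cb.png

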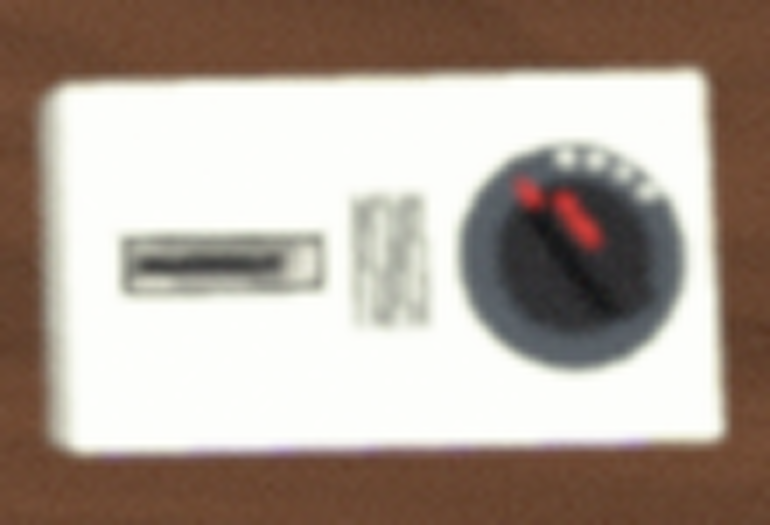

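View pics/cc.png

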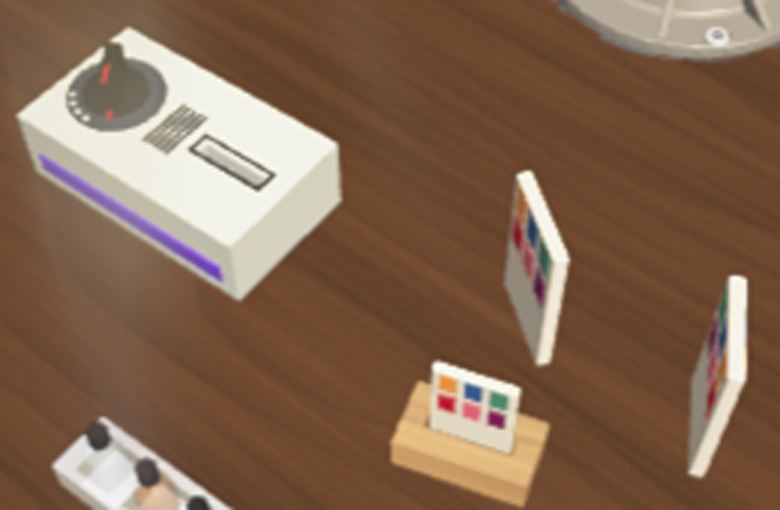

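Run:
```python
from h import *
p=r.get_image('top')
print('plate',ray(p,[[238.4,216.4],[263,209.4]],.103))
print('slot frame',ray(p,330*np.array([1,0])+np.array([0,200])+np.array([[123,238],[323,237],[323,290],[123,292],[223,264]])/7,.075))
print('dial',ray(p,np.array([330,200])+np.array([[573,255]])/7,.078))
print('lamp cor',ray(p,np.array([330,200])+np.array([[62,84],[703,70],[724,440],[68,452]])/7,.075))
print('standcor',ray(p,np.array([180,185])+np.array([[260,128],[442,75],[470,175],[290,228]])/5,.03))
print('others',ray(p,np.array([180,185])+np.array([[60,310],[125,465],[350,340],[478,442]])/5,.12))
# scene cross-check
q=r.get_image('scene')
o=np.array([150,110])
print('plate scene', ray(q,o+np.array([[434,363],[520,384]])/3,.103))
print('slot scene', ray(q,o+np.array([[205,136],[273,177],[261,189],[190,148]])/3,.075))
print('dial scene', ray(q,o+np.array([[116,93]])/3,.078))
```

```text
plate [[0.56350879 0.20166911 0.103     ]
 [0.58239437 0.14142916 0.103     ]]
slot frame [[ 0.52806636 -0.07201207  0.075     ]
 [ 0.53027535 -0.14386527  0.075     ]
 [ 0.51124917 -0.14397349  0.075     ]
 [ 0.5086737  -0.07224377  0.075     ]
 [ 0.51964822 -0.10803362  0.075     ]]
dial [[ 0.52601159 -0.23265824  0.078     ]]
lamp cor [[ 0.58317725 -0.04930621  0.075     ]
 [ 0.59409235 -0.28051293  0.075     ]
 [ 0.46151166 -0.28716651  0.075     ]
 [ 0.45107764 -0.05328123  0.075     ]]
standcor [[0.58379753 0.2278781  0.03      ]
 [0.61444646 0.13229284 0.03      ]
 [0.5616902  0.11594568 0.03      ]
 [0.5312868  0.21006747 0.03      ]]
others [[0.48535841 0.30913658 0.12      ]
 [0.41218305 0.27448439 0.12      ]
 [0.47461763 0.16850209 0.12      ]
 [0.42761051 0.10548891 0.12      ]]
plate scene [[0.58272091 0.14681365 0.103     ]
 [0.55960085 0.201037   0.103     ]]
slot scene [[ 0.51444976 -0.14022718  0.075     ]
 [ 0.51211627 -0.06813687  0.075     ]
 [ 0.52712043 -0.06696245  0.075     ]
 [ 0.53136259 -0.14033392  0.075     ]]
dial scene [[ 0.52804564 -0.22897461  0.078     ]]
```

The plates seen in scene are at (309,244), in the wooden stand; (329,200), freestanding; and (389,235), freestanding. The one in the stand is visibly the smallest and sits in the stand, as described, so it's the job's plate. The grey box with the knob at (80,130) is not the lamp. Next I swing the arm over to the stand.

```bash
python3 -m inch '{"jaw":[0,0,0,0,0],"xyz":[[0,0,-3],[0,-0.4,-6],[0,-0.4,-6],[0,-0.4,-6],[0,-0.4,-6]],"rotation":[[-2.5,0,0],[-5.3,0,0],[-5.3,0,0],[-5.3,0,0],[-5.3,0,0]]}' && python3 -m inch '{"jaw":[0,0,0,0,0],"xyz":[[0,-0.4,-6],[0,-0.4,-6],[0,-0.4,-6],[0,-0.4,-6],[0,-0.4,-6]],"rotation":[[-5.3,0,0],[-5.3,0,0],[-5.3,0,0],[-5.3,0,0],[-5.3,0,0]]}' && python3 -m inch '{"jaw":[0,0,0,0,0],"xyz":[[0,-0.4,-6],[0,-0.4,-6],[0,-0.4,-5],[0,0,-3],[0,0,0]],"rotation":[[-5.3,0,0],[-5.3,0,0],[-5.3,0,0],[-5.3,0,0],[0,0,0]]}'
cat >> h.py <<'E'
def delta(target_tcp, yaw_y=None):
    s=r.observe(); R=np.array(s['orientation']); d=R.T@(np.array(target_tcp)-s['tcp_pos'])*100
    print('tcp',np.round(s['tcp_pos'],4),'tooly yaw',round(np.degrees(np.arctan2(R[1,1],R[0,1])),2),'tilt',np.round(R[:,0],4),'F',np.round(s['ft_force'],1),'gap',round(s['finger_gap'],4),'t',round(s['t'],2))
    print('shift cm',np.round(d,2), 'rotx', None if yaw_y is None else round(-(yaw_y-np.degrees(np.arctan2(R[1,1],R[0,1]))),2))
E
python3 - <<'E'
from h import *
delta([.573,.172,.231],17.4)
p=r.get_image('wrist'); save(p,'w1.png')
E=np.array(p['extrinsics']);print(-E[:3,:3].T@E[:3,3])
for l in ['plate','stand']:
  for d in r.regions_of(p,l): print(l,d['p'],d['extent'])
E
```

```text
t: 1.68
tcp_pos: [0.4692, -0.4776, 0.2313]
orientation: [[0.001, 0.709, -0.705], [0.0, -0.705, -0.709], [-1.0, 0.0, -0.0]]
ft_force: [-0.2, -0.5, -0.3]
finger_gap: 0.0854
t: 2.3
tcp_pos: [0.6203, -0.2205, 0.2314]
orientation: [[0.0, 0.949, -0.315], [0.0, -0.315, -0.949], [-1.0, 0.0, -0.0]]
ft_force: [1.0, -0.5, -0.4]
finger_gap: 0.0856
t: 2.92
tcp_pos: [0.6488, -0.0229, 0.2315]
orientation: [[0.0, 0.999, 0.051], [0.001, 0.051, -0.999], [-1.0, 0.0, -0.001]]
ft_force: [0.8, -0.7, 0.6]
finger_gap: 0.0856
tcp [ 0.6488 -0.0229  0.2315] tooly yaw 2.94 tilt [ 2.e-04  9.e-04 -1.e+00] F [ 0.8 -0.7  0.6] gap 0.0856 t 2.92
shift cm [  0.06  -6.57 -19.85] rotx -14.46
[0.64495098 0.05589217 0.37558545]
plate 0.88 [0.0, 1.7, 130.8, 63.5]
plate 0.53 [208.6, 0.4, 229.3, 23.7]
stand 0.7 [192.4, 0.0, 260.9, 54.0]
```

View pics/w1.png

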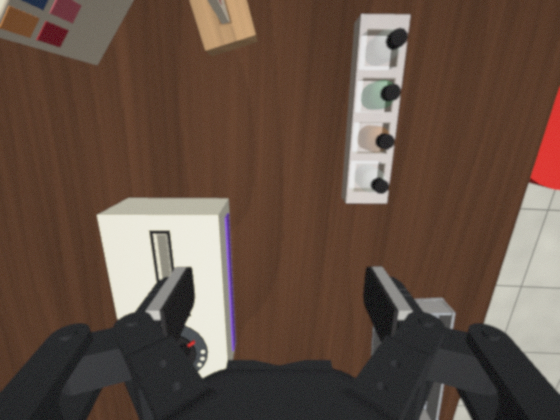

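The wrist image shows the lamp slot at (163,255), the stand at (225,20), and the rack and bottles at (380,110). I'll move short of the stand and look at the plate.

```bash
python3 -m inch '{"jaw":[0,0,0,0,0],"xyz":[[0,-2,-2],[0,-2,-4],[0,-1,-4],[0,0,0],[0,0,0]],"rotation":[[-7,0,0],[-7.4,0,0],[0,0,0],[0,0,0],[0,0,0]]}'
python3 - <<'E'
from h import *
delta([.573,.172,.231],17.4)
p=r.get_image('wrist'); save(p,'w2.png')
for l in ['plate','stand']:
  for d in r.regions_of(p,l):
    rc=cv2.minAreaRect(np.argwhere(d['region'])[:,::-1].astype(np.float32)); print(l,d['p'],d['extent'],np.round(cv2.boxPoints(rc)).tolist())
E
```

```text
t: 3.7
tcp_pos: [0.5807, 0.0629, 0.2314]
orientation: [[0.0, 0.957, 0.29], [-0.001, 0.29, -0.957], [-1.0, 0.0, 0.001]]
ft_force: [0.0, -0.5, 0.0]
finger_gap: 0.0857
tcp [0.5807 0.0629 0.2314] tooly yaw 16.87 tilt [ 4.e-04 -6.e-04 -1.e+00] F [ 0.  -0.5  0. ] gap 0.0857 t 3.7
shift cm [  0.04   2.43 -10.66] rotx -0.53
plate 0.82 [298.5, 43.5, 316.5, 118.6] [[298.0, 41.0], [315.0, 41.0], [315.0, 117.0], [298.0, 117.0]]
plate 0.65 [102.6, 30.7, 225.1, 117.0] [[103.0, 104.0], [184.0, 27.0], [225.0, 70.0], [143.0, 147.0]]
stand 0.75 [277.7, 32.9, 332.2, 135.8] [[277.0, 36.0], [329.0, 35.0], [331.0, 135.0], [279.0, 136.0]]
```

View pics/w2.png

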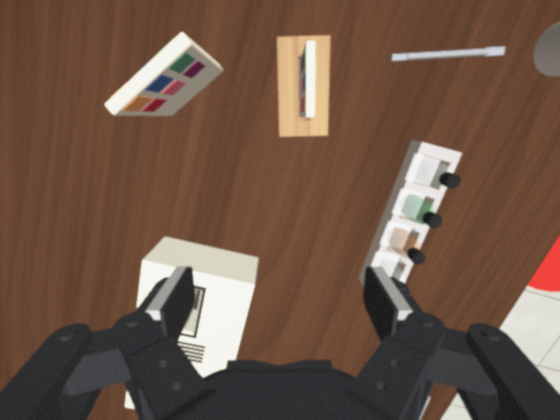

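Run:
```python
from h import *
p=r.get_image('wrist');c=p['color']
a=cv2.resize(c[25:145,260:350],None,fx=5,fy=5,interpolation=cv2.INTER_CUBIC)
cv2.imwrite('pics/cd.png',a[:,:,::-1])
```

```text
(no output)
```

View pics/cd.png

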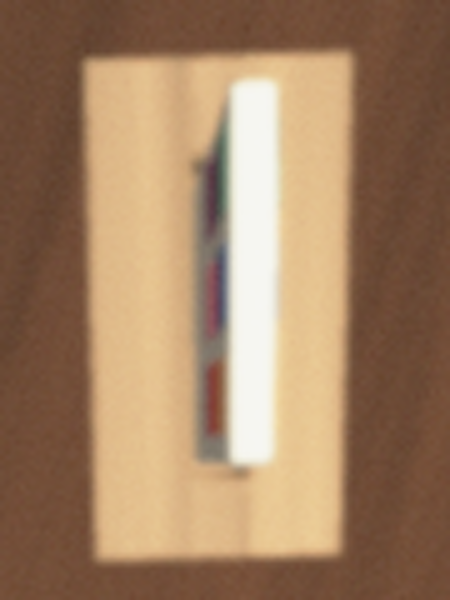

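Run:
```python
from h import *
p=r.get_image('wrist')
o=np.array([260,25])
c=ray(p,o+np.array([[232,80],[277,80],[273,462],[230,462]])/5,.103); print(c)
m=c.mean(0);v=(c[0]+c[1]-c[2]-c[3])[:2];yaw=np.degrees(np.arctan2(-v[0],v[1]));print(m,yaw,np.linalg.norm(v)/2)
s=ray(p,o+np.array([[84,57],[352,51],[342,555],[97,560]])/5,.03);print(s,s.mean(0));v=(s[0]+s[1]-s[2]-s[3])[:2];print(np.degrees(np.arctan2(-v[0],v[1])))
delta([m[0],m[1],.225],yaw)
```

```text
[[0.56253708 0.20191101 0.103     ]
 [0.56959912 0.20405848 0.103     ]
 [0.58848281 0.14743749 0.103     ]
 [0.58121916 0.14522894 0.103     ]]
[0.57545954 0.17465898 0.103     ] 18.343004672277818 0.05968411119225273
[[0.53312145 0.21386412 0.03      ]
 [0.58585667 0.23104324 0.03      ]
 [0.61836657 0.13517519 0.03      ]
 [0.56521078 0.1178553  0.03      ]] [0.57563887 0.17448446 0.03      ]
18.606847365148838
tcp [0.5805 0.0637 0.2311] tooly yaw 16.9 tilt [-3.e-04  0.e+00 -1.e+00] F [-0.3  0.5 -0.1] gap 0.0856 t 3.95
shift cm [  0.61   2.74 -10.76] rotx -1.44
```

```bash
python3 -m inch '{"jaw":[0,0,0,0,0],"xyz":[[0,1.4,-5.4],[0,1.34,-5.36],[3,0,0],[5,0,0],[0,0,0]],"rotation":[[-1.5,0,0],[0,0,0],[0,0,0],[0,0,0],[0,0,0]]}'
python3 - <<'E'
from h import *
delta([.5755,.1746,.067],18.4)
E
```

```text
t: 4.58
tcp_pos: [0.5718, 0.1743, 0.1484]
orientation: [[-0.006, 0.948, 0.317], [-0.002, 0.317, -0.948], [-1.0, -0.006, -0.0]]
ft_force: [-0.9, -0.7, 0.9]
finger_gap: 0.0851
tcp [0.5718 0.1743 0.1484] tooly yaw 18.47 tilt [-0.0058 -0.0016 -1.    ] F [-0.9 -0.7  0.9] gap 0.0851 t 4.58
shift cm [8.14 0.41 0.1 ] rotx 0.07
```

```bash
python3 -m inch '{"jaw":[0,0,0,0,0],"xyz":[[0,0.2,0.1],[3,0,0],[3,0,0],[2,0,0],[0,0,0]],"rotation":[[0,0,0],[0,0,0],[0,0,0],[0,0,0],[0,0,0]]}'
python3 - <<'E'
from h import *
delta([.5755,.1746,.067],18.4)
p=r.get_image('wrist'); save(p,'w3.png')
delta([.5755,.1746,.067],18.4)
E
```

```text
t: 5.2
tcp_pos: [0.5759, 0.1749, 0.0713]
orientation: [[-0.001, 0.948, 0.317], [-0.0, 0.317, -0.948], [-1.0, -0.001, -0.0]]
ft_force: [-0.1, 0.4, -0.1]
finger_gap: 0.0861
tcp [0.5759 0.1749 0.0713] tooly yaw 18.47 tilt [-6.e-04 -2.e-04 -1.e+00] F [-0.1  0.4 -0.1] gap 0.0861 t 5.2
shift cm [ 0.43 -0.04  0.02] rotx 0.07
tcp [0.5763 0.1753 0.0722] tooly yaw 18.48 tilt [ 5.e-04  3.e-04 -1.e+00] F [0.7 0.  0.6] gap 0.0854 t 5.25
shift cm [ 0.52 -0.1   0.04] rotx 0.08
```

View pics/w3.png

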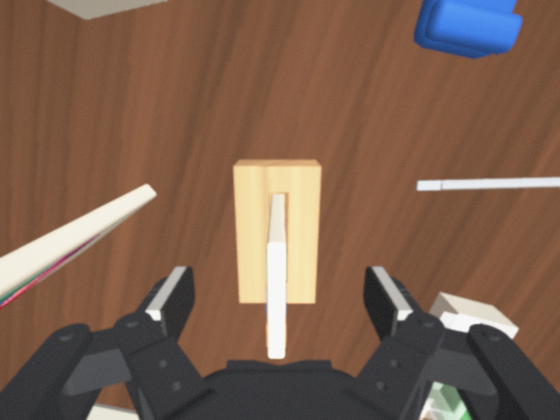

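The plate stands centred between the fingers at column 277. I'll drop another 4 mm and close.

```bash
python3 -m inch '{"jaw":[0,0.6,1,1,1],"xyz":[[0.4,0,0],[0,0,0],[0,0,0],[0,0,0],[0,0,0]],"rotation":[[0,0,0],[0,0,0],[0,0,0],[0,0,0],[0,0,0]]}' && python3 -m inch '{"jaw":[1,1,1,1,1],"xyz":[[0,0,0],[0,0,0],[0,0,0],[0,0,0],[0,0,0]],"rotation":[[0,0,0],[0,0,0],[0,0,0],[0,0,0],[0,0,0]]}'
python3 - <<'E'
from h import *
delta([.5755,.1746,.067],18.4)
p=r.get_image('wrist'); save(p,'w4.png')
E
```

```text
t: 5.88
tcp_pos: [0.5758, 0.1751, 0.0674]
orientation: [[0.0, 0.948, 0.317], [0.0, 0.317, -0.948], [-1.0, 0.0, -0.0]]
ft_force: [-0.2, 0.2, 0.0]
finger_gap: 0.0119
t: 6.5
tcp_pos: [0.5759, 0.1752, 0.0675]
orientation: [[0.0, 0.948, 0.317], [0.0, 0.317, -0.948], [-1.0, 0.0, -0.0]]
ft_force: [0.3, 0.9, 4.0]
finger_gap: 0.0074
tcp [0.5759 0.1752 0.0675] tooly yaw 18.48 tilt [ 3.e-04  2.e-04 -1.e+00] F [0.3 0.9 4. ] gap 0.0074 t 6.5
shift cm [ 0.05 -0.05  0.04] rotx 0.08
```

View pics/w4.png

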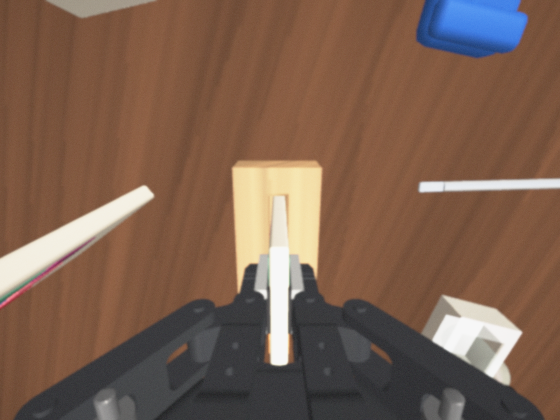

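```bash
python3 -m inch '{"jaw":[1,1,1,1,1],"xyz":[[-1,0,0],[-2,0,0],[-3,0,0],[-4,0,0],[-3,0,0]],"rotation":[[0,0,0],[0,0,0],[0,0,0],[0,0,0],[0,0,0]]}'
python3 - <<'E'
from h import *
delta([.52,-.108,.187],2.5)
p=r.get_image('wrist'); save(p,'w5.png')
p=r.get_image('scene'); save(p,'s5.png')
E
```

```text
t: 7.18
tcp_pos: [0.5759, 0.1753, 0.2004]
orientation: [[0.002, 0.948, 0.317], [0.001, 0.317, -0.948], [-1.0, 0.002, -0.0]]
ft_force: [0.2, -0.7, -1.3]
finger_gap: 0.0073
tcp [0.5759 0.1753 0.2004] tooly yaw 18.49 tilt [ 1.7e-03  6.0e-04 -1.0e+00] F [ 0.2 -0.7 -1.3] gap 0.0073 t 7.17
shift cm [  1.32 -14.29  25.09] rotx 15.99
```

View pics/w5.png

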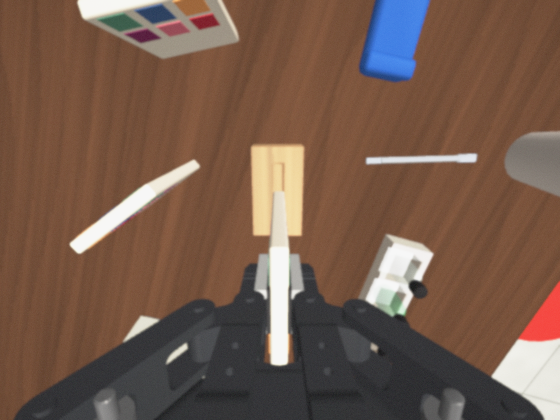

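View pics/s5.png

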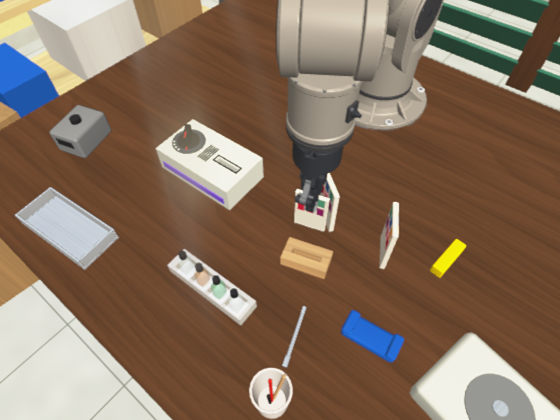

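The plate is lifted out and the stand slot is empty. Now I measure how the plate sits in the hand.

Run:
```python
from h import *
p=r.get_image('wrist');c=p['color']
a=cv2.resize(c[180:380,230:330],None,fx=4,fy=4,interpolation=cv2.INTER_CUBIC)
cv2.imwrite('pics/ce.png',a[:,:,::-1])
s=r.observe();R=s['orientation'];t=s['tcp_pos']
# predicted corners of ideal plate in hand
for h in (.0355,-.0595):
  for zz in (-.03,.03):
    for yy in (-.004,.004):
      P=t+R@np.array([-h,yy,zz]); print(h,zz,yy,(proj(p,P)[0]-[230,180])*4)
```

```text
0.0355 -0.03 -0.004 [146.59074525 249.77146071]
0.0355 -0.03 0.004 [224.66510202 249.74003652]
0.0355 0.03 -0.004 [152.64261617 716.19854886]
0.0355 0.03 0.004 [220.31743263 716.10134654]
-0.0595 -0.03 -0.004 [165.85475377  33.58747567]
-0.0595 -0.03 0.004 [210.44492362  33.5908944 ]
-0.0595 0.03 -0.004 [167.96610605 333.55111332]
-0.0595 0.03 0.004 [208.95859947 333.5270011 ]
```

View pics/ce.png

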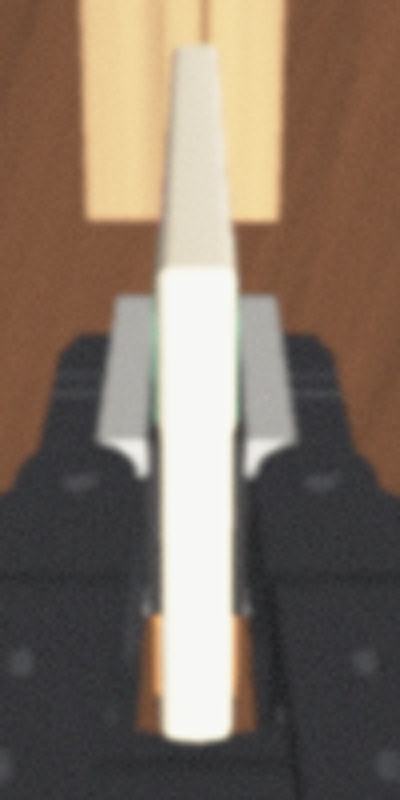

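```bash
python3 -m inch '{"jaw":[1,1,1,1,1],"xyz":[[0,0,0],[0,0,0],[0,-0.6,3],[0,-0.8,5],[0,-1,5]],"rotation":[[8,0,0],[8,0,0],[0,0,0],[0,0,0],[0,0,0]]}' && python3 -m inch '{"jaw":[1,1,1,1,1],"xyz":[[0,-1,5],[0,-1,5],[0,-1,5],[0,-1,5],[0,-0.5,3]],"rotation":[[0,0,0],[0,0,0],[0,0,0],[0,0,0],[0,0,0]]}' && python3 -m inch '{"jaw":[1,1,1,1,1],"xyz":[[0,0,1.5],[0,0,0],[0,0,0],[0,0,0],[0,0,0]],"rotation":[[0,0,0],[0,0,0],[0,0,0],[0,0,0],[0,0,0]]}'
python3 - <<'E'
from h import *
delta([.524,-.208,.200],2.5)
p=r.get_image('wrist'); save(p,'w6.png');c=p['color']
np.savez('w6.npz',**{k:np.array(v) for k,v in p.items()})
E
```

```text
t: 7.95
tcp_pos: [0.5566, 0.0429, 0.197]
orientation: [[-0.001, 0.999, 0.044], [0.0, 0.044, -0.999], [-1.0, -0.001, -0.0]]
ft_force: [1.0, 0.4, 0.0]
finger_gap: 0.0072
t: 8.57
tcp_pos: [0.5211, -0.1902, 0.197]
orientation: [[-0.001, 0.999, 0.041], [-0.0, 0.041, -0.999], [-1.0, -0.001, 0.0]]
ft_force: [0.4, 0.5, 0.2]
finger_gap: 0.0074
t: 9.2
tcp_pos: [0.5232, -0.2018, 0.1974]
orientation: [[-0.0, 0.999, 0.044], [0.0, 0.044, -0.999], [-1.0, -0.0, -0.0]]
ft_force: [-0.2, -0.1, -0.3]
finger_gap: 0.0072
tcp [ 0.5232 -0.2018  0.1974] tooly yaw 2.55 tilt [-0.e+00  2.e-04 -1.e+00] F [-0.2 -0.1 -0.3] gap 0.0072 t 9.2
shift cm [-0.26  0.05  0.63] rotx 0.05
```

View pics/w6.png

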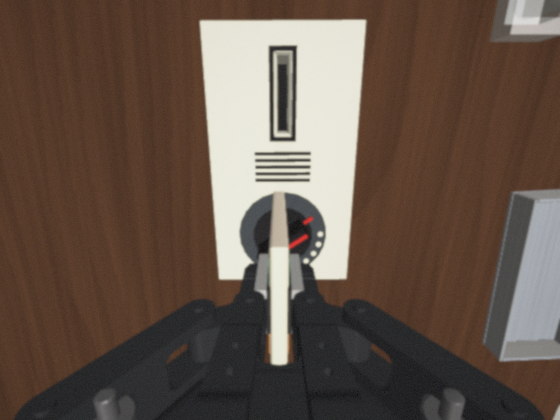

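Run:
```python
from h import *
z=np.load('w6.npz');c=z['color']
a=cv2.resize(c[40:150,230:330],None,fx=5.4,fy=5.4,interpolation=cv2.INTER_CUBIC)
cv2.imwrite('pics/cf.png',a[:,:,::-1])
a=cv2.resize(c[185:280,230:335],None,fx=6,fy=6,interpolation=cv2.INTER_CUBIC)
cv2.imwrite('pics/cg.png',a[:,:,::-1])
```

```text
(no output)
```

View pics/cf.png

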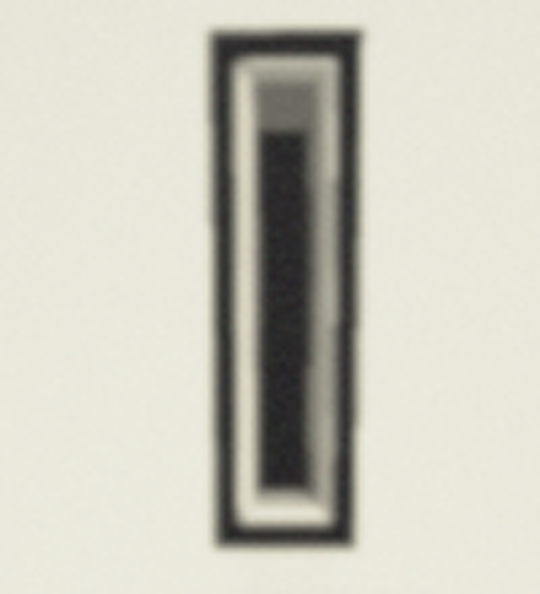

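View pics/cg.png

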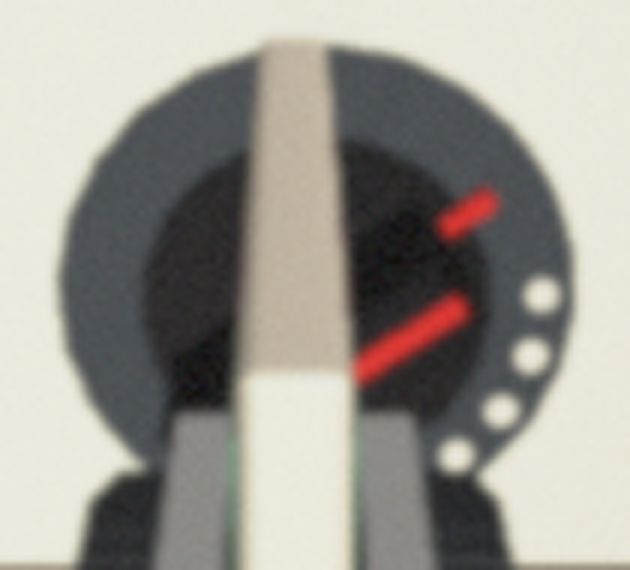

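Run:
```python
from h import *
z=np.load('w6.npz');p={k:z[k] for k in z.files}
def pr(px): return ray(p,np.array([230,40])+np.array(px)/5.4,.075)
for nm,q in dict(outer=[[211,30],[360,30],[354,545],[217,545]],inner=[[235,57],[340,57],[334,525],[237,525]],dark=[[258,80],[320,80],[318,495],[258,495]]).items():
    c=pr(q); m=c.mean(0); v=(c[0]+c[1]-c[2]-c[3])/2; w=(c[1]+c[2]-c[0]-c[3])/2
    print(nm,np.round(m,4),'len',np.linalg.norm(v).round(4),'wid',np.linalg.norm(w).round(4),'yaw',np.degrees(np.arctan2(-v[0],v[1])).round(2))
C=pr([[285,290]])[0]
for zz in (.075,.03):
  for a,b in ((-5,31),(5,31),(5,-31),(-5,-31)):
    P=[C[0]+a/1e3-.044*b/1e3,C[1]+b/1e3+.044*a/1e3,zz]; print(zz,a,b,((proj(p,P)[0]-[230,40])*5.4).round(0))
E=p['extrinsics'];print(-E[:3,:3].T@E[:3,3])
```

```text
outer [ 0.5228 -0.1058  0.075 ] len 0.075 wid 0.0223 yaw 2.84
inner [ 0.5229 -0.106   0.075 ] len 0.0682 wid 0.0158 yaw 2.58
dark [ 0.5232 -0.1052  0.075 ] len 0.0604 wid 0.0095 yaw 2.72
0.075 -5 31 [253.  68.]
0.075 5 31 [319.  68.]
0.075 5 -31 [315. 496.]
0.075 -5 -31 [253. 495.]
0.03 -5 31 [254. 121.]
0.03 5 31 [311. 121.]
0.03 5 -31 [307. 484.]
0.03 -5 -31 [254. 484.]
[ 0.51993138 -0.12289913  0.34144842]
```

```bash
python3 -m inch '{"jaw":[1,1,1,1,1],"xyz":[[0,0.1,-3],[0,0.17,-4.5],[0,0,-2.3],[1.2,0,0],[2,0,0]],"rotation":[[-0.2,0,0],[0,0,0],[0,0,0],[0,0,0],[0,0,0]]}' && python3 -m inch '{"jaw":[1,1,1,1,1],"xyz":[[2,0,0],[0,0,0],[0,0,0],[0,0,0],[0,0,0]],"rotation":[[0,0,0],[0,0,0],[0,0,0],[0,0,0],[0,0,0]]}'
python3 - <<'E'
from h import *
delta([.5215,-.104,.1425],2.7)
p=r.get_image('wrist'); save(p,'w7.png');c=p['color']
np.savez('w7.npz',**{k:np.array(v) for k,v in p.items()})
a=cv2.resize(c[100:260,220:340],None,fx=5,fy=5,interpolation=cv2.INTER_CUBIC)[:]
cv2.imwrite('pics/ch.png',cv2.resize(a,None,fx=.74,fy=.74)[:,:,::-1])
E
```

```text
t: 9.88
tcp_pos: [0.5216, -0.105, 0.1651]
orientation: [[0.001, 0.999, 0.047], [-0.001, 0.047, -0.999], [-1.0, 0.001, 0.001]]
ft_force: [0.3, 0.5, -1.1]
finger_gap: 0.0072
t: 10.5
tcp_pos: [0.5216, -0.1047, 0.1459]
orientation: [[0.001, 0.999, 0.047], [-0.0, 0.047, -0.999], [-1.0, 0.001, 0.0]]
ft_force: [-0.9, 0.7, -0.0]
finger_gap: 0.0069
tcp [ 0.5216 -0.1047  0.1459] tooly yaw 2.68 tilt [ 9.e-04 -2.e-04 -1.e+00] F [-0.9  0.7 -0. ] gap 0.0069 t 10.5
shift cm [ 0.34 -0.   -0.07] rotx -0.02
```

View pics/w7.png

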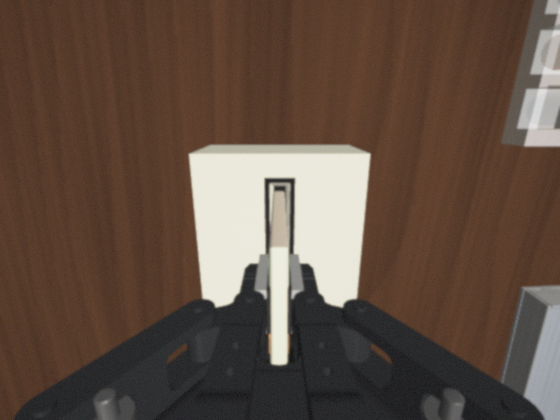

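View pics/ch.png

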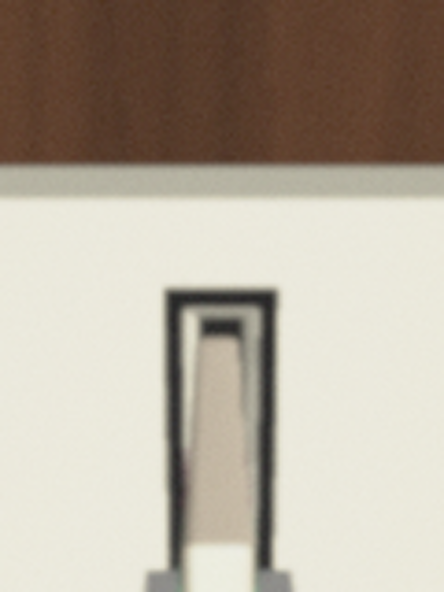

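Run:
```python
from h import *
z=np.load('w7.npz');p={k:z[k] for k in z.files}
s=r.observe();R=np.array(s['orientation']);t=np.array(s['tcp_pos'])
def tl(px,zz): return ((ray(p,np.array([220,100])+np.array(px)/3.7,zz)-t)@R*1000).round(2)
for b in (.0585,.0595,.0605):print('plate edge',tl([[200,337],[241,337]],t[2]-b))
print('frame outer',tl([[166,289],[277,289],[171,560],[268,560]],.075))
print('dark',tl([[201,317],[242,317]],.075),'floor?',tl([[201,317],[242,317]],.03))
```

```text
plate edge [[ 58.49  -2.93 -28.59]
 [ 58.5    4.93 -28.59]]
plate edge [[ 59.49  -2.95 -28.34]
 [ 59.5    4.95 -28.35]]
plate edge [[ 60.49  -2.96 -28.09]
 [ 60.5    4.98 -28.1 ]]
frame outer [[ 70.76  -9.9  -35.43]
 [ 70.78  12.36 -35.44]
 [ 70.78  -9.65  24.33]
 [ 70.79  11.45  24.32]]
dark [[ 70.77  -2.9  -29.7 ]
 [ 70.78   5.38 -29.7 ]] floor? [[115.77  -3.56 -19.38]
 [115.78   6.46 -19.38]]
```

```bash
python3 -m inch '{"jaw":[1,1,1,1,1],"xyz":[[0.4,0,0],[0.4,0,0],[0.3,0,0],[0.2,0,0],[0.2,0,0]],"rotation":[[0,0,0],[0,0,0],[0,0,0],[0,0,0],[0,0,0]]}'
python3 - <<'E'
from h import *
delta([.5216,-.1047,.0895],2.7)
p=r.get_image('wrist'); save(p,'w8.png');c=p['color']
a=cv2.resize(c[140:260,230:330],None,fx=5,fy=5,interpolation=cv2.INTER_CUBIC)[:]
cv2.imwrite('pics/ci.png',a[:,:,::-1])
E
```

```text
t: 11.18
tcp_pos: [0.5213, -0.1045, 0.1302]
orientation: [[-0.0, 0.999, 0.047], [0.0, 0.047, -0.999], [-1.0, -0.0, -0.0]]
ft_force: [-0.3, -0.6, 0.0]
finger_gap: 0.0077
tcp [ 0.5213 -0.1045  0.1302] tooly yaw 2.69 tilt [-0.e+00  1.e-04 -1.e+00] F [-0.3 -0.6  0. ] gap 0.0077 t 11.18
shift cm [4.07 0.03 0.02] rotx -0.01
```

View pics/ci.png

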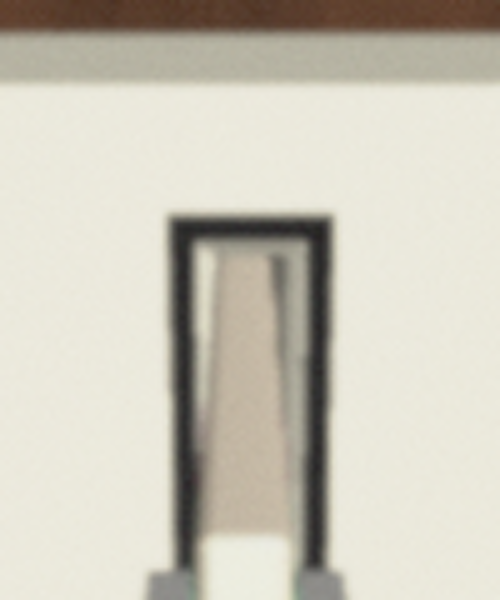

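Force is zero with the bottom about 4 mm below the mouth. A dark gap shows only to the right, at crop columns 268–285, so I nudge +y slightly and go on down.

```bash
python3 -m inch '{"jaw":[1,1,1,1,1],"xyz":[[0.1,0.04,0],[0.3,0,0],[0.3,0,0],[0.3,0,0],[0,0,0]],"rotation":[[0,0,0],[0,0,0],[0,0,0],[0,0,0],[0,0,0]]}'
python3 - <<'E'
from h import *
delta([.5216,-.1047,.0895],2.7); print(np.round(r.observe()['moment'],2))
p=r.get_image('wrist'); save(p,'w9.png');c=p['color']
a=cv2.resize(c[140:260,230:330],None,fx=5,fy=5,interpolation=cv2.INTER_CUBIC)[:]
cv2.imwrite('pics/cj.png',a[:,:,::-1])
E
```

```text
t: 11.85
tcp_pos: [0.5215, -0.1045, 0.12]
orientation: [[-0.0, 0.999, 0.047], [0.0, 0.047, -0.999], [-1.0, -0.0, -0.0]]
ft_force: [-1.4, 0.2, -1.2]
finger_gap: 0.0072
tcp [ 0.5215 -0.1045  0.12  ] tooly yaw 2.69 tilt [-5.e-04  1.e-04 -1.e+00] F [-1.4  0.2 -1.2] gap 0.0072 t 11.85
shift cm [3.05 0.01 0.02] rotx -0.01
[ 0.01 -0.04  0.01]
```

View pics/cj.png

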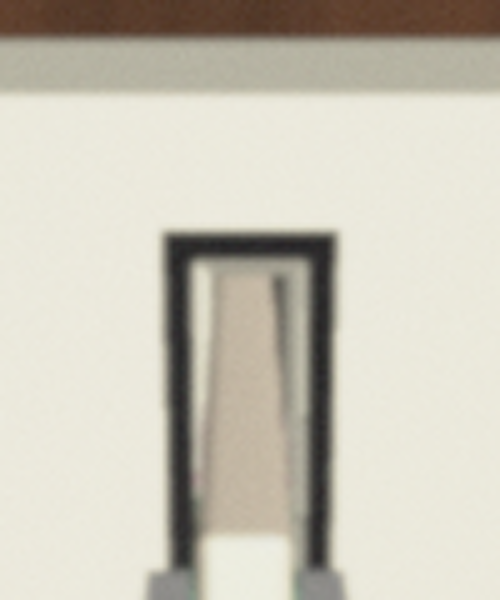

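It's in by about 14 mm without force. I'll continue down.

```bash
python3 -m inch '{"jaw":[1,1,1,1,1],"xyz":[[0.4,0.02,0],[0.4,0,0],[0.4,0,0],[0.4,0,0],[0.4,0,0]],"rotation":[[0,0,0],[0,0,0],[0,0,0],[0,0,0],[0,0,0]]}' && python3 -m inch '{"jaw":[1,1,1,1,1],"xyz":[[0.3,0,0],[0.3,0,0],[0.2,0,0],[0.1,0,0],[0,0,0]],"rotation":[[0,0,0],[0,0,0],[0,0,0],[0,0,0],[0,0,0]]}'
python3 - <<'E'
from h import *
delta([.5216,-.1047,.0895],2.7)
E
```

```text
t: 12.52
tcp_pos: [0.5219, -0.1045, 0.1]
orientation: [[-0.0, 0.999, 0.047], [0.0, 0.047, -0.999], [-1.0, -0.0, -0.0]]
ft_force: [0.0, -0.5, -0.8]
finger_gap: 0.0073
t: 13.15
tcp_pos: [0.5219, -0.1045, 0.0913]
orientation: [[0.0, 0.999, 0.047], [0.0, 0.047, -0.999], [-1.0, 0.0, -0.0]]
ft_force: [-0.4, -0.0, -1.0]
finger_gap: 0.0071
tcp [ 0.5219 -0.1045  0.0913] tooly yaw 2.69 tilt [ 0.e+00  1.e-04 -1.e+00] F [-0.4 -0.  -1. ] gap 0.0071 t 13.15
shift cm [ 0.18 -0.03  0.02] rotx -0.01
```

```bash
python3 -m inch '{"jaw":[1,1,1,1,1],"xyz":[[0.1,0,0],[0.1,0,0],[0.1,0,0],[0,0,0],[0,0,0]],"rotation":[[0,0,0],[0,0,0],[0,0,0],[0,0,0],[0,0,0]]}'
```

```text
t: 13.78
tcp_pos: [0.5223, -0.1045, 0.0894]
orientation: [[0.001, 0.999, 0.047], [-0.0, 0.047, -0.999], [-1.0, 0.001, 0.0]]
ft_force: [-6.2, 0.2, 20.1]
finger_gap: 0.0071
```

Floor reached at the predicted height (0.0894) with 20 N. Open and rise.

```bash
python3 -m inch '{"jaw":[0.5,0.2,0,0,0],"xyz":[[0,0,0],[0,0,0],[0,0,0],[0,0,0],[0,0,0]],"rotation":[[0,0,0],[0,0,0],[0,0,0],[0,0,0],[0,0,0]]}' && python3 -m inch '{"jaw":[0,0,0,0,0],"xyz":[[0,0,0],[-2,0,0],[-4,0,0],[-4,0,2],[-1,0,5]],"rotation":[[0,0,0],[0,0,0],[0,0,0],[0,0,0],[0,0,0]]}' && python3 -m inch '{"jaw":[0,0,0,0,0],"xyz":[[0,0,5],[0,0,4],[0,0,2],[0,0,0],[0,0,0]],"rotation":[[0,0,0],[0,0,0],[0,0,0],[0,0,0],[0,0,0]]}'
python3 - <<'E'
from h import *
delta([.524,-.22,.2],2.7)
for n in ('wrist','scene'):
    p=r.get_image(n); save(p,n+'10.png');c=p['color']
    np.savez(n+'10.npz',**{k:np.array(v) for k,v in p.items()})
    if n=='scene':
        cv2.imwrite('pics/ck.png',cv2.resize(c[100:230,140:290],None,fx=5,fy=5,interpolation=cv2.INTER_CUBIC)[:600,:,::-1])
E
```

```text
t: 14.4
tcp_pos: [0.5219, -0.1045, 0.0883]
orientation: [[-0.0, 0.999, 0.047], [0.0, 0.047, -0.999], [-1.0, -0.0, -0.0]]
ft_force: [-0.8, 0.3, -0.1]
finger_gap: 0.0857
t: 15.02
tcp_pos: [0.5268, -0.1734, 0.2013]
orientation: [[0.004, 0.999, 0.051], [-0.001, 0.051, -0.999], [-1.0, 0.004, 0.001]]
ft_force: [0.1, -0.3, 0.1]
finger_gap: 0.0852
t: 15.65
tcp_pos: [0.5306, -0.2828, 0.1982]
orientation: [[-0.0, 0.999, 0.048], [0.001, 0.048, -0.999], [-1.0, -0.0, -0.001]]
ft_force: [-0.3, 1.3, -0.1]
finger_gap: 0.0857
tcp [ 0.5306 -0.2828  0.1982] tooly yaw 2.77 tilt [-1.e-04  7.e-04 -1.e+00] F [-0.3  1.3 -0.1] gap 0.0857 t 15.65
shift cm [-0.17 -0.35 -6.3 ] rotx 0.07
```

View pics/wrist10.png

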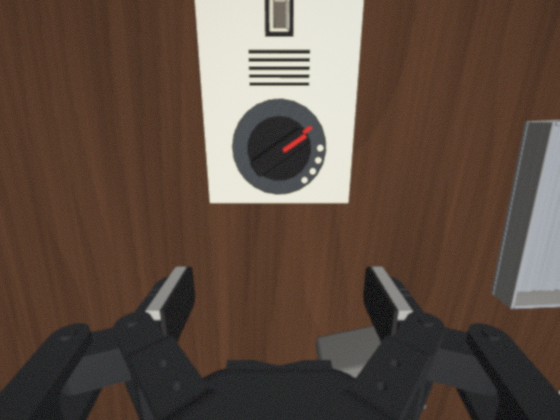

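View pics/ck.png

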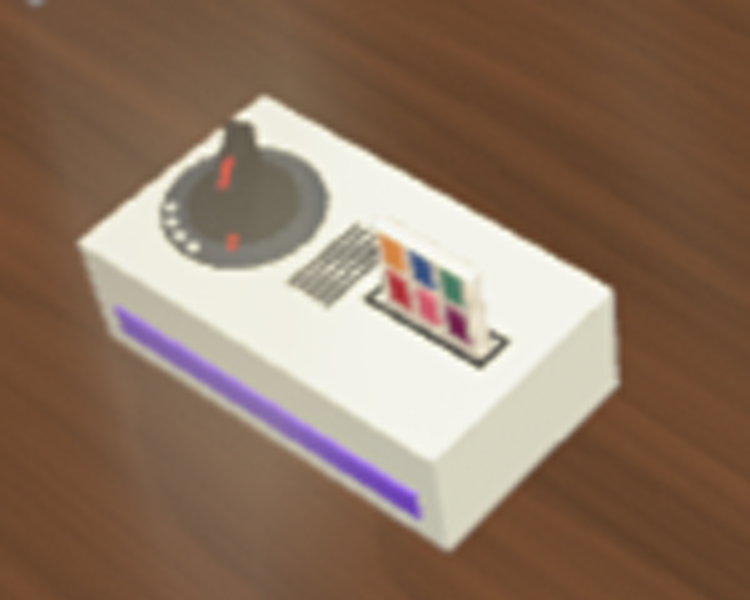

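The plate stands in the slot, showing about 50 mm. Next I measure the dial: ring centre, pointer and dots.

Run:
```python
from h import *
z=np.load('wrist10.npz');p={k:z[k] for k in z.files};c=p['color'].astype(int)
sub=c[90:203,225:335]; 
# ring: dark bluish vs white
dark=(sub.sum(2)<360).astype(np.uint8)
n,l,st,ce=cv2.connectedComponentsWithStats(dark)
for i in range(1,n):
    if st[i,4]>30: print('dark',st[i],ce[i]+[225,90])
i=1+np.argmax(st[1:,4]); cs,_=cv2.findContours((l==i).astype(np.uint8),cv2.RETR_EXTERNAL,cv2.CHAIN_APPROX_NONE)
k=max(cs,key=len)[:,0,:]; hull=cv2.convexHull(k)
W=ray(p,hull[:,0,:]+np.array([225,90]),.078)
cc,rad=cv2.minEnclosingCircle((W[:,:2]*1000).astype(np.float32)); print('circle mm',cc,rad)
A=np.c_[2*W[:,:2],np.ones(len(W))];x=np.linalg.lstsq(A,(W[:,:2]**2).sum(1),rcond=None)[0];C=x[:2];print('lsq',C,np.sqrt(x[2]+C@C))
white=((sub.min(2)>150)).astype(np.uint8);n,l,st,ce=cv2.connectedComponentsWithStats(white)
for i in range(1,n):
    if 3<st[i,4]<80:
        w=(sub.sum(2)-150)*(cv2.dilate((l==i).astype(np.uint8),np.ones((3,3)))); w=np.clip(w,0,None)
        yy,xx=np.mgrid[:w.shape[0],:w.shape[1]]; u=np.array([(w*xx).sum(),(w*yy).sum()])/w.sum()+[225,90]
        d=ray(p,u,.078)[0,:2]-C; print('dot',u.round(1),st[i,4],np.linalg.norm(d).round(4),np.degrees(np.arctan2(d[1],d[0])).round(1))
red=((sub[:,:,0]>140)&(sub[:,:,1]<100)).astype(np.uint8);n,l,st,ce=cv2.connectedComponentsWithStats(red)
for i in range(1,n):
    if st[i,4]>3:
        for zz in (.079,.112):
            d=ray(p,ce[i]+[225,90],zz)[0,:2]-C; print('red',zz,(ce[i]+[225,90]).round(1),st[i,4],np.linalg.norm(d).round(4),np.degrees(np.arctan2(d[1],d[0])).round(1))
cv2.imwrite('pics/cl.png',cv2.resize(p['color'][90:205,225:335],None,fx=5,fy=5,interpolation=cv2.INTER_CUBIC)[:,:,::-1])
```

```text
dark [   8    9   92   95 6693] [277.76647243 145.62214254]
circle mm (528.3590698242188, -230.64842224121094) 41.07314682006836
lsq [ 0.52837287 -0.23062646] 0.040878886930407594
dot [319.7 147.6] 31 0.0362 3.9
dot [317.7 159.8] 29 0.0363 -13.3
dot [312.4 170.8] 29 0.0364 -30.4
dot [304.2 179.6] 28 0.0364 -47.6
red 0.079 [297.4 139.3] 171 0.0181 28.7
red 0.112 [297.4 139.3] 171 0.0175 38.6
```

View pics/cl.png

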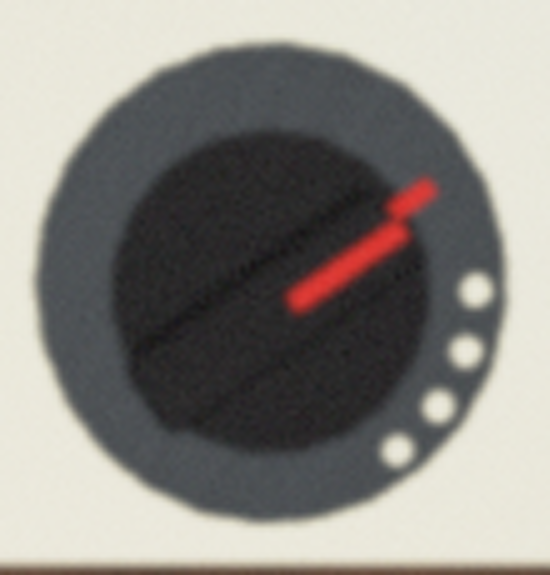

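```bash
python3 -m inch '{"jaw":[0,0,0,0,0],"xyz":[[0,0,-2.6],[0,-0.05,-2.6],[0,0,0],[0,0,0],[0,0,0]],"rotation":[[0,0,0],[0,0,0],[9,0,0],[10,0,0],[10,0,0]]}' && python3 -m inch '{"jaw":[0,0,0,0,0],"xyz":[[0,0,0],[0,0,0],[0,0,0],[2,0,0],[2,0,0]],"rotation":[[10,0,0],[10,0,0],[9.4,0,0],[0,0,0],[0,0,0]]}' && python3 -m inch '{"jaw":[0,0,0,0,0],"xyz":[[0,0,0],[0,0,0],[0,0,0],[0,0,0],[0,0,0]],"rotation":[[0,0,0],[0,0,0],[0,0,0],[0,0,0],[0,0,0]]}'
python3 - <<'E'
from h import *
delta([.5275,-.2295,.088],-55.7)
p=r.get_image('wrist'); save(p,'w11.png')
np.savez('w11.npz',**{k:np.array(v) for k,v in p.items()})
print(r.observe()['joint_pos'].round(2))
cv2.imwrite('pics/cm.png',cv2.resize(p['color'][160:360,180:380],None,fx=3,fy=3,interpolation=cv2.INTER_CUBIC)[:,:,::-1])
E
```

```text
t: 16.38
tcp_pos: [0.5275, -0.2313, 0.1985]
orientation: [[0.0, 0.894, -0.447], [0.0, -0.447, -0.894], [-1.0, 0.0, -0.0]]
ft_force: [0.2, -0.3, -0.5]
finger_gap: 0.0856
t: 17.0
tcp_pos: [0.5277, -0.2313, 0.1582]
orientation: [[0.001, 0.565, -0.825], [-0.0, -0.825, -0.565], [-1.0, 0.001, -0.001]]
ft_force: [0.4, -0.3, -0.2]
finger_gap: 0.0853
t: 17.62
tcp_pos: [0.5275, -0.2325, 0.1586]
orientation: [[0.0, 0.563, -0.826], [-0.0, -0.826, -0.563], [-1.0, 0.0, -0.0]]
ft_force: [-0.5, -0.6, 0.5]
finger_gap: 0.0855
tcp [ 0.5275 -0.2325  0.1586] tooly yaw -55.72 tilt [ 4.e-04 -1.e-04 -1.e+00] F [-0.5 -0.6  0.5] gap 0.0855 t 17.62
shift cm [ 7.06 -0.25 -0.17] rotx -0.02
[ 0.42  0.35 -0.14  1.89  0.06  0.9  -0.72]
```

View pics/w11.png

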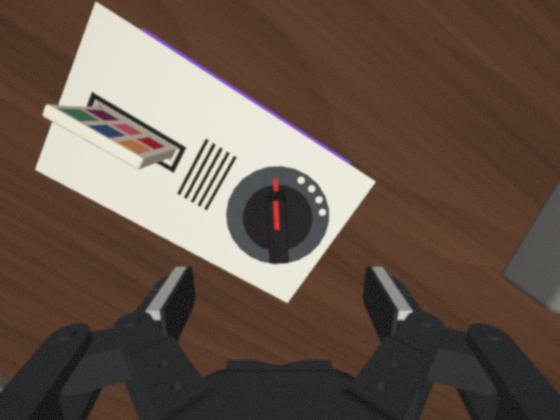

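View pics/cm.png

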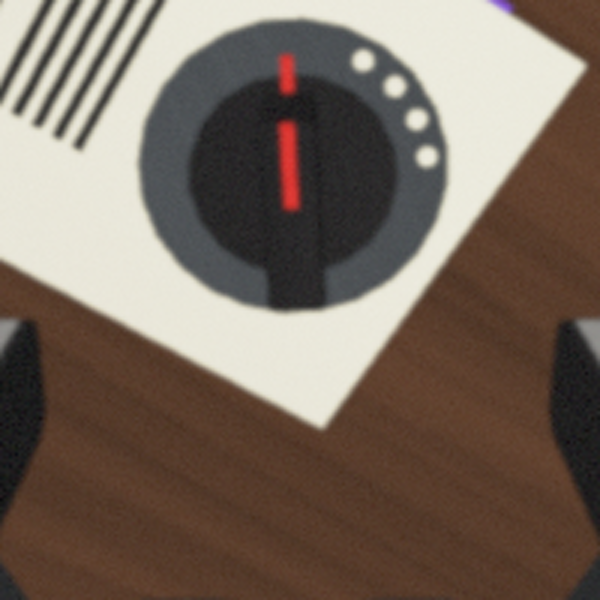

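```bash
cat > dial.py <<'E'
from h import *
def dial(p,box):
    x0,y0,x1,y1=box; c=p['color'].astype(int)[y0:y1,x0:x1]; o=np.array([x0,y0])
    red=((c[:,:,0]>130)&(c[:,:,1]<110)&(c[:,:,2]<110)).astype(np.uint8);n,l,st,ce=cv2.connectedComponentsWithStats(red)
    out=[]
    for i in range(1,n):
        if st[i,4]>6:
            pts=np.argwhere(l==i)[:,::-1]+o
            for zz in (.079,.112):
                W=ray(p,pts,zz)[:,:2]; m=W.mean(0); u,s,v=np.linalg.svd(W-m); print('red',zz,st[i,4],pts.mean(0).round(1),m.round(4),'dir',np.degrees(np.arctan2(v[0,1],v[0,0])).round(1),'len',(s[0]/np.sqrt(len(W))*3.46).round(4))
    white=(c.min(2)>140).astype(np.uint8);n,l,st,ce=cv2.connectedComponentsWithStats(white)
    D=[]
    for i in range(1,n):
        if 6<st[i,4]<120:
            pts=ce[i]+o; D.append(ray(p,pts,.078)[0,:2]); print('dot',pts.round(1),st[i,4],D[-1].round(4))
    return np.array(D)
E
python3 - <<'E'
from dial import *
z=np.load('w11.npz');p={k:z[k] for k in z.files}
D=dial(p,(222,162,335,268))
c=p['color'].astype(int)
A=np.c_[2*D,np.ones(len(D))];x=np.linalg.lstsq(A,(D**2).sum(1),rcond=None)[0];print('dot-circle',x[:2])
from scipy.optimize import least_squares
f=lambda C:np.linalg.norm(D-C,axis=1)-.036
C=least_squares(f,D.mean(0)-[.03,0]).x;print('C',C,np.degrees(np.arctan2(*(D-C).T[::-1])))
E
```

```text
red 0.079 61 [275.1 184. ] [ 0.5502 -0.2139] dir -144.1 len 0.0098
red 0.112 61 [275.1 184. ] [ 0.5565 -0.2101] dir -144.1 len 0.0083
red 0.079 161 [275.9 214.8] [ 0.5297 -0.2286] dir -142.7 len 0.0245
red 0.112 161 [275.9 214.8] [ 0.539  -0.2226] dir -142.7 len 0.0209
dot [224.5 167. ] 52 [ 0.5392 -0.1745]
dot [300.6 179.9] 44 [ 0.5639 -0.2286]
dot [311.1 188.3] 43 [ 0.5631 -0.2392]
dot [318.5 199.2] 45 [ 0.5593 -0.2493]
dot [321.9 211.8] 42 [ 0.5524 -0.2579]
dot-circle [ 0.50729272 -0.22270086]
C [ 0.53535412 -0.21775758] [ 84.89020329 -20.69865549 -37.66984648 -52.80866565 -66.99281396]
```

```bash
python3 - <<'E'
from dial import *
D=np.array([[0.5639,-0.2286],[.5631,-.2392],[.5593,-.2493],[.5524,-.2579]])
from scipy.optimize import least_squares
C=least_squares(lambda C:np.linalg.norm(D-C,axis=1)-.036,[.527,-.23]).x
for C in (C,[.5284,-.2306]):
  print(C,np.degrees(np.arctan2(*(D-C).T[::-1])), np.degrees(np.arctan2(-.2139-C[1],.5502-C[0])))
E
python3 -m inch '{"jaw":[0,0,0,0,0],"xyz":[[0,-0.23,-0.17],[2,0,0],[2,0,0],[2,0,0],[1,0,0]],"rotation":[[-2.2,0,0],[0,0,0],[0,0,0],[0,0,0],[0,0,0]]}' && python3 -m inch '{"jaw":[0,0,0,0,0],"xyz":[[0,0,0],[0,0,0],[0,0,0],[0,0,0],[0,0,0]],"rotation":[[0,0,0],[0,0,0],[0,0,0],[0,0,0],[0,0,0]]}'
python3 - <<'E'
from h import *
delta([.5275,-.2295,.088],-53.5)
p=r.get_image('wrist'); save(p,'w12.png')
E
```

```text
[ 0.52799296 -0.23144998] [  4.53810928 -12.4486233  -29.69005974 -47.30039573] 38.31892640340364
[0.5284, -0.2306] [  3.22452261 -13.91963078 -31.18140327 -48.68062217] 37.45410239088544
t: 18.3
tcp_pos: [0.5271, -0.2292, 0.0874]
orientation: [[-0.001, 0.596, -0.803], [0.001, -0.803, -0.596], [-1.0, -0.001, 0.001]]
ft_force: [1.0, -0.2, -0.6]
finger_gap: 0.0853
t: 18.92
tcp_pos: [0.5276, -0.2296, 0.0885]
orientation: [[0.0, 0.595, -0.804], [-0.0, -0.804, -0.595], [-1.0, 0.0, -0.0]]
ft_force: [0.3, -0.1, 0.8]
finger_gap: 0.0855
tcp [ 0.5276 -0.2296  0.0885] tooly yaw -53.52 tilt [ 3.e-04 -1.e-04 -1.e+00] F [ 0.3 -0.1  0.8] gap 0.0855 t 18.93
shift cm [ 0.05 -0.01  0.  ] rotx -0.02
```

View pics/w12.png

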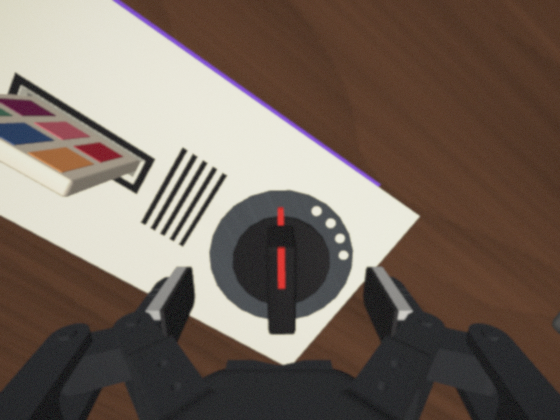

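The bar is vertical and centred between the fingers at (282,280), with the pointer at (281,215) and the third dot at (340,239). Close on it.

```bash
python3 -m inch '{"jaw":[0.5,0.7,1,1,1],"xyz":[[0,0,0],[0,0,0],[0,0,0],[0,0,0],[0,0,0]],"rotation":[[0,0,0],[0,0,0],[0,0,0],[0,0,0],[0,0,0]]}' && python3 -m inch '{"jaw":[1,1,1,1,1],"xyz":[[0,0,0],[0,0,0],[0,0,0],[0,0,0],[0,0,0]],"rotation":[[0,0,0],[0,0,0],[0,0,0],[0,0,0],[0,0,0]]}'
python3 - <<'E'
from dial import *
delta([.5275,-.2295,.088],-53.5);print(r.observe()['moment'].round(3))
p=r.get_image('wrist'); save(p,'w13.png')
dial(p,(205,185,360,270))
E
```

```text
t: 19.6
tcp_pos: [0.5282, -0.2304, 0.0887]
orientation: [[0.002, 0.594, -0.804], [-0.001, -0.804, -0.594], [-1.0, 0.002, -0.001]]
ft_force: [2.4, -5.5, 0.4]
finger_gap: 0.0129
t: 20.23
tcp_pos: [0.5282, -0.2304, 0.0887]
orientation: [[0.002, 0.594, -0.804], [-0.001, -0.804, -0.594], [-1.0, 0.002, -0.001]]
ft_force: [3.4, -5.6, -0.4]
finger_gap: 0.0129
tcp [ 0.5282 -0.2304  0.0887] tooly yaw -53.53 tilt [ 0.0015 -0.001  -1.    ] F [ 3.4 -5.6 -0.4] gap 0.0129 t 20.23
shift cm [ 0.07 -0.11  0.  ] rotx -0.03
[-0.911 -0.581  0.16 ]
red 0.079 122 [278.6 215.3] [ 0.5502 -0.2144] dir -143.6 len 0.0105
red 0.112 122 [278.6 215.3] [ 0.5591 -0.2077] dir -143.6 len 0.0083
red 0.079 169 [278.8 257.9] [ 0.5293 -0.23  ] dir -142.4 len 0.0144
red 0.112 169 [278.8 257.9] [ 0.5427 -0.22  ] dir -142.4 len 0.0113
dot [207.3 189.2] 56 [ 0.539  -0.1747]
dot [314.2 210.5] 83 [ 0.5639 -0.2288]
dot [328.3 222.6] 80 [ 0.5631 -0.2396]
dot [337.6 238. ] 75 [ 0.559  -0.2498]
dot [341.4 254.6] 73 [ 0.5523 -0.2583]
dot [257.5 263.4] 30 [ 0.5186 -0.2224]
dot [300.1 262.4] 28 [ 0.534  -0.2421]
```

View pics/w13.png

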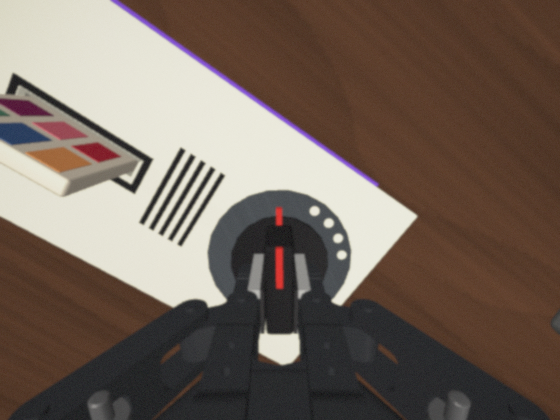

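```bash
python3 -m inch '{"jaw":[1,1,1,1,1],"xyz":[[0,0.1,0],[0,0,0],[0,0,0],[0,0,0],[0,0,0]],"rotation":[[0,0,0],[6,0,0],[6,0,0],[6,0,0],[6,0,0]]}' && python3 -c "
from h import *
print(r.observe()['moment'].round(3))" && python3 -m inch '{"jaw":[1,1,1,1,1],"xyz":[[0,0,0],[0,0,0],[0,0,0],[0,0,0],[0,0,0]],"rotation":[[6,0,0],[6,0,0],[6,0,0],[6,0,0],[0,0,0]]}'
python3 - <<'E'
from dial import *
delta([.5275,-.2295,.088],-121);print(r.observe()['moment'].round(3))
p=r.get_image('wrist'); save(p,'w14.png')
np.savez('w14.npz',**{k:np.array(v) for k,v in p.items()})
dial(p,(205,160,400,300))
cv2.imwrite('pics/cn.png',cv2.resize(p['color'][170:290,200:360],None,fx=5,fy=5,interpolation=cv2.INTER_CUBIC)[:,:,::-1])
E
```

```text
t: 20.9
tcp_pos: [0.5283, -0.2304, 0.0886]
orientation: [[0.0, 0.213, -0.977], [-0.0, -0.977, -0.213], [-1.0, 0.0, -0.0]]
ft_force: [-0.0, -1.4, 4.6]
finger_gap: 0.0127
[-0.116  0.033  0.194]
t: 21.52
tcp_pos: [0.5283, -0.2305, 0.0886]
orientation: [[0.0, -0.199, -0.98], [-0.0, -0.98, 0.199], [-1.0, 0.0, -0.001]]
ft_force: [0.7, -2.8, 5.7]
finger_gap: 0.0128
tcp [ 0.5283 -0.2305  0.0886] tooly yaw -101.48 tilt [ 5.e-04 -5.e-04 -1.e+00] F [ 0.7 -2.8  5.7] gap 0.0128 t 21.52
shift cm [ 0.06 -0.08  0.1 ] rotx 19.52
[-0.451 -0.087  0.104]
red 0.079 113 [278.7 215.9] [ 0.5548 -0.2361] dir 167.0 len 0.0103
red 0.112 113 [278.7 215.9] [ 0.5658 -0.2383] dir 167.0 len 0.0081
red 0.079 300 [278.8 267.4] [ 0.5235 -0.2297] dir 169.4 len 0.0266
red 0.112 300 [278.8 267.4] [ 0.5412 -0.2333] dir 169.4 len 0.0209
dot [280.8 200.7] 84 [ 0.5629 -0.2389]
dot [261.1 203.3] 86 [ 0.5636 -0.228 ]
dot [300.5 204.3] 84 [ 0.5587 -0.2491]
dot [317.5 212.9] 80 [ 0.552  -0.2574]
dot [256.8 292.5] 33 [ 0.5089 -0.2131]
dot [300.8 292.3] 31 [ 0.5037 -0.2394]
```

View pics/cn.png

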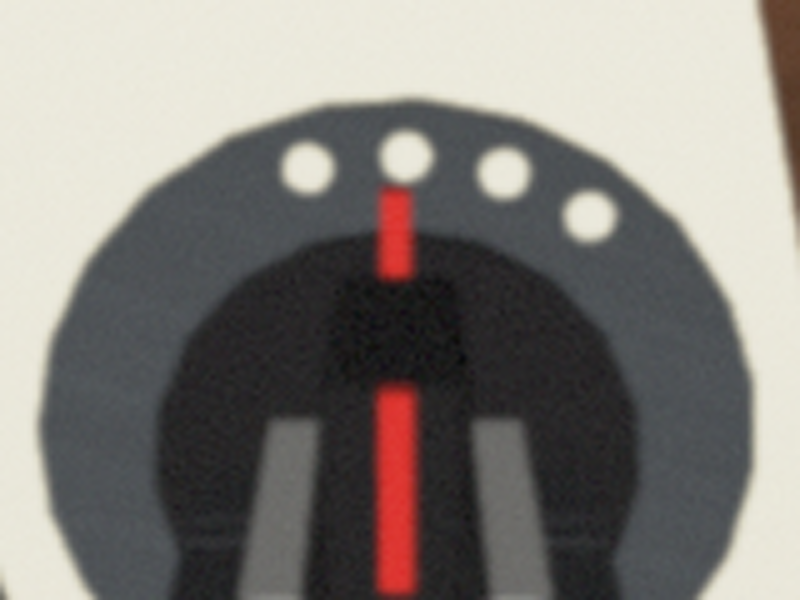

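The pointer is about 2° short of the second dot. The third dot is about 19.7° further. I turn 16° and look.

```bash
python3 -m inch '{"jaw":[1,1,1,1,1],"xyz":[[0,0,0],[0,0,0],[0,0,0],[0,0,0],[0,0,0]],"rotation":[[4,0,0],[4,0,0],[4,0,0],[4,0,0],[0,0,0]]}'
cat >> dial.py <<'E'
def err(p,box=(205,160,400,285)):
    from scipy.optimize import least_squares
    D=dial(p,box); D=D[D[:,0]>.54]; D=D[np.argsort(-D[:,1])]
    C=least_squares(lambda C:np.linalg.norm(D-C,axis=1)-.036,[.528,-.231]).x
    print('C',C,'dots',np.degrees(np.arctan2(*(D-C).T[::-1])).round(2))
    return C
E
python3 - <<'E'
from dial import *
delta([.5275,-.2295,.088],-121);print(r.observe()['moment'].round(3))
p=r.get_image('wrist'); save(p,'w15.png')
C=err(p)
cv2.imwrite('pics/co.png',cv2.resize(p['color'][170:290,200:360],None,fx=5,fy=5,interpolation=cv2.INTER_CUBIC)[:,:,::-1])
E
```

```text
t: 22.2
tcp_pos: [0.5284, -0.2306, 0.0886]
orientation: [[0.001, -0.46, -0.888], [-0.0, -0.888, 0.46], [-1.0, 0.0, -0.001]]
ft_force: [0.5, -2.0, 5.5]
finger_gap: 0.0129
tcp [ 0.5284 -0.2306  0.0886] tooly yaw -117.41 tilt [ 6.e-04 -4.e-04 -1.e+00] F [ 0.5 -2.   5.5] gap 0.0129 t 22.2
shift cm [ 0.06 -0.06  0.13] rotx 3.59
[-0.413 -0.14   0.118]
red 0.079 116 [278.8 216.3] [ 0.5521 -0.2431] dir 153.0 len 0.0101
red 0.112 116 [278.8 216.3] [ 0.5622 -0.2483] dir 153.0 len 0.008
red 0.079 269 [278.8 265.6] [ 0.525 -0.229] dir 153.5 len 0.0242
red 0.112 269 [278.8 265.6] [ 0.5408 -0.2372] dir 153.5 len 0.019
dot [282.4 200.9] 83 [ 0.5589 -0.2488]
dot [262.4 202.7] 83 [ 0.5629 -0.2385]
dot [301.7 204.7] 83 [ 0.5521 -0.2572]
dot [244.5 210.3] 81 [ 0.5637 -0.2276]
C [ 0.52781315 -0.23055424] dots [  4.66 -12.78 -30.38 -47.65]
```

View pics/co.png

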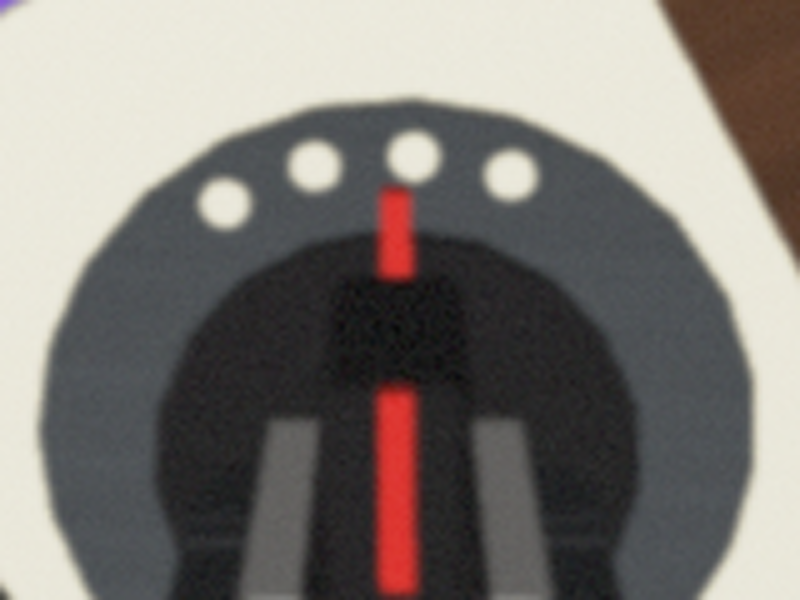

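```bash
python3 -m inch '{"jaw":[1,1,1,1,1],"xyz":[[0,0,0],[0,0,0],[0,0,0],[0,0,0],[0,0,0]],"rotation":[[1.5,0,0],[1.5,0,0],[0,0,0],[0,0,0],[0,0,0]]}'
python3 - <<'E'
from dial import *
delta([.5275,-.2295,.088],-121);print(r.observe()['moment'].round(3))
p=r.get_image('wrist'); save(p,'w16.png')
C=err(p)
cv2.imwrite('pics/cp.png',cv2.resize(p['color'][170:290,200:360],None,fx=5,fy=5,interpolation=cv2.INTER_CUBIC)[:,:,::-1])
E
```

```text
t: 22.88
tcp_pos: [0.5284, -0.2306, 0.0886]
orientation: [[0.001, -0.505, -0.863], [-0.0, -0.863, 0.505], [-1.0, -0.0, -0.001]]
ft_force: [0.8, -2.4, 4.8]
finger_gap: 0.013
tcp [ 0.5284 -0.2306  0.0886] tooly yaw -120.34 tilt [ 7.e-04 -3.e-04 -1.e+00] F [ 0.8 -2.4  4.8] gap 0.013 t 22.88
shift cm [ 0.06 -0.05  0.13] rotx 0.66
[-0.342 -0.18   0.189]
red 0.079 112 [278.7 216. ] [ 0.5517 -0.2443] dir 148.3 len 0.0102
red 0.112 112 [278.7 216. ] [ 0.5614 -0.25  ] dir 148.3 len 0.008
red 0.079 274 [278.8 265.6] [ 0.5251 -0.2288] dir 150.7 len 0.024
red 0.112 274 [278.8 265.6] [ 0.5405 -0.2378] dir 150.7 len 0.0188
dot [278.9 200.7] 83 [ 0.5589 -0.2486]
dot [259.2 203.5] 84 [ 0.563  -0.2385]
dot [298.4 203.5] 84 [ 0.5521 -0.2571]
dot [241.6 211.9] 80 [ 0.5638 -0.2275]
C [ 0.52791563 -0.23045829] dots [  4.64 -12.95 -30.37 -47.73]
```

View pics/cp.png

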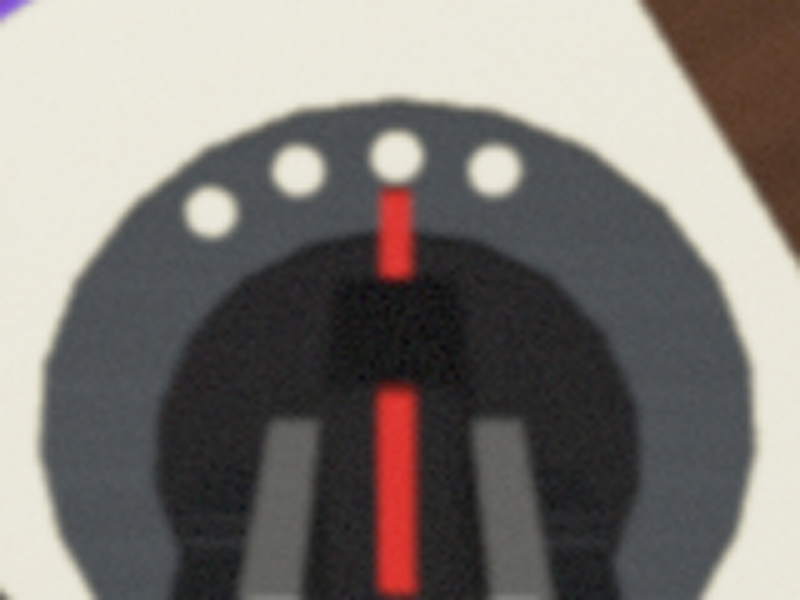

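The pointer is on the third dot (−30.1° against −30.4°). I check the whole scene, then hand in.

Run:
```python
from dial import *
p=r.get_image('top'); save(p,'t17.png')
p=r.get_image('scene'); save(p,'s17.png')
delta([.5275,-.2295,.088],-121)
```

```text
tcp [ 0.5284 -0.2306  0.0886] tooly yaw -120.35 tilt [ 7.e-04 -3.e-04 -1.e+00] F [-0.3 -3.3  5.1] gap 0.0125 t 23.02
shift cm [ 0.06 -0.05  0.13] rotx 0.65
```

View pics/s17.png

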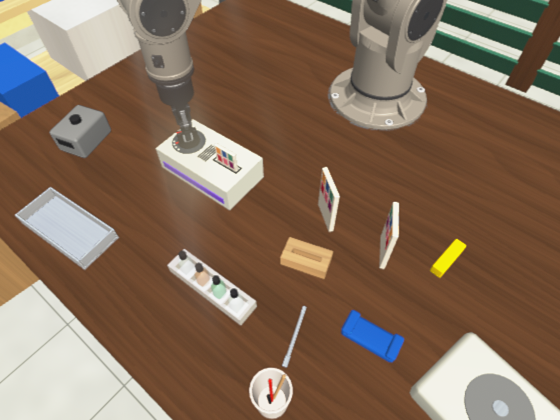

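View pics/t17.png

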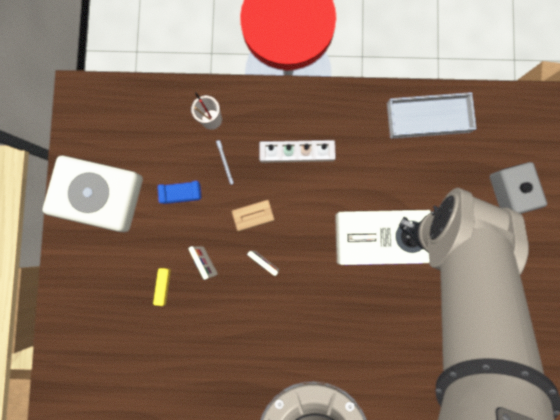

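The plate stands in the lamp slot at scene (227,160), the stand is empty, and everything else is where it was.

```bash
python3 -c "
from rig import r
print(r.finish_job())"
```

```text
the job is handed in; nothing more can be done
None
```

The job is handed in, at about 23 s of the 50 s allowed. I lifted the smallest plate out of the wooden stand, lowered it into the lamp slot and let go. I then gripped the dial and turned it clockwise about 67° to the third dot, and I am still holding it there.

**Plate:** It met the slot floor with about 20 N at the height I had predicted for fully home. After release, the scene picture shows it standing in the slot with about 50 mm above the lamp.

**Dial:** In the wrist picture the pointer is at −30.1° and the third dot at −30.4°, approached from below. I judged this from the picture of the dots and did not count separate clicks from the torque. The grip is holding at a 13 mm opening.

**Other things:** The bottles and the other objects look unmoved in the last top and scene pictures.

**Disagreements:** The wrist camera read 1–2 mm off from the arm's own position, so I lined the plate up with the slot as both appeared in that same camera. Nothing failed.

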